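# Put the balance-bench oddments back in their places

## Robot

A 6-joint arm with a two-finger parallel gripper is mounted at the origin on a cart in front of the work surface, level with it; the furniture and walls round the work are solid. World frame = base frame: x ahead of the robot, y to its left, z up, the work surface at z = 0. Lengths are in m, angles in rad, forces in N, time in s.
With the tool pointing down it reaches from about 0.35 to 0.975 m from the base axis. Payload 4.9 kg.
Tool frame: the origin (TCP) lies on the centre line of the jaws, within the pads' length; the fingertips stand manip.tcp_to_tips ahead of it and the grasp point (between the pads) is the TCP (manip.tcp_to_tips is the distance from the TCP to the fingertips, in m); y points along the fingers, z is the direction in which the jaws open and shut, and the axes are right-handed (so a half turn about y gives the same grasp; the last joint's range is limited). The gripper opens to 85 mm and grips with 20 to 120 N. Pads are 22 mm wide; open, the fingers measure 114 mm over their backs; the gripper's body (76 mm by 85 mm) begins 54 mm behind the grasp point. The pads swing forward as they close: fully open they stand 13 mm farther back than shut.
Start: joints at [-1.445, 0.053, 1.613, -0, 1.476, -0.119], TCP at [0.151, -0.606, 0.25] pointing down, gripper open.
Joint ranges: [-3.01, 3.01], [-1.01, 2.22], [0.06, 2.58], [-1.02, 4.17], [0.09, 2.62], [-3.14, 3.14]. Speed limits (rad/s): [2.57, 2.57, 3.14, 3.14, 3.14, 3.14].

## Interface

Orientations are given as a unit quaternion [w, x, y, z].
In Python, from plant import manip gives the robot as it stands.
- The arm moves only by the tool apply_moves, never from a script. Its argument "moves" is a list of rows, each a list of 7 numbers: the gripper's target within -1 to 1 (shut at 1, half-way at 0, fully open at -1), then the shift along the tool's x, y, z in mm, then the turn, a rotation vector about the tool's x, y, z in degrees. A call has 1 to 20 rows; each row shifts and turns the commanded pose from where the row before left it, along the tool's axes as they then stand; what a row does not reach is not made up. A row lasts 1/10 s, in which the tool goes at most 50 mm and 8.59 degrees, less where a joint would pass 70% of its speed; a pose out of reach is approached as far as the arm can. A call with a gripper value outside its range is refused whole. The fingers move at their own pace and stop on an object; the grip force is fixed at half the most. Time passes only in rows, so rows that do not move let the fingers close. It gives the time, the measured TCP pose, the force and the opening at its end, in the units of the state.
- manip.state(): the state, without advancing time (a new reading comes with each control period).
- manip.grab_frame(name): name is "side" or "top" or "wrist"; returns the picture (420x560x3 uint8, blue, green, red); there is no depth.
- manip.calibration(name): a dict with "mtx" (3x3 intrinsics, pixels), "T" (4x4, takes a point from camera to world coordinates); the wrist camera has in their place "T_tool_cam" (4x4, takes a point from camera to tool coordinates, whose origin is the TCP and whose axes are the tool frame's). Camera axes: x right, y down, z forward; pixel columns grow to the right and rows downward; lengths in m; the calibration is good to about 2 mm. A picture is of the moment at which its call begins: read the wrist's pose just before it. calibration takes no time and is no camera call.
- manip.job_done(): hands the job in, once; it reports no verdict.
The state is a dict: "time": time; "joint_pos": joint angles; "joint_vel": joint speeds; "joint_efforts": joint torques, N m; "tool_pos": TCP position; "tool_rot": TCP orientation; "contact_force": force on the tool from outside, world axes, zero at the start; "ft_torque": the same for the moment, N m; "gripper_width": opening from 0.0 (shut) to 1.0 (fully open).
Only numpy, scipy, OpenCV 4.12 (cv2) and the standard library are available. Lean on these libraries where they do the work, as an engineer would, in place of code of your own. Each camera call takes 0.05 s, during which the arm holds its last target. There are 200 camera calls.

## Task

Sort the small things standing along the front of the bench into their holders: the two crucibles into the metal rack, one in each well; the larger rubber stopper into the larger bay of the grey tray and the smaller stopper into its smaller bay; and the steel balance weight into the well of the wooden block. Everything should end upright and flat on the floor of its place, let go; leave the petri dish and the roll of tape where they are.

Things in the scene. Friction and masses are not known exactly. Their poses are not given: they have to be found in the camera images.
- crucible_open: Open white porcelain crucible, 33 mm tall, tapering from a 42 mm rim at the top to a 24 mm foot; loose, 45 g. Grip the rim from outside, about 28 mm up. Origin: centre of its underside, z up along its axis.
- crucible_lidded: White porcelain crucible closed by a lid with a small knob, 43 mm tall over the knob; the rim, 33 mm up, is about 45 mm across and the foot 24 mm; the lid is fixed to it; loose, 45 g. Grip the rim from outside, about 28 mm up. Origin: centre of its underside, z up along its axis.
- stopper_large: Tan rubber stopper, the larger of two: 37 mm across the top, 28 mm tall, standing wide end up; grips like a 37 mm cylinder; loose, 20 g. Origin: centre of its underside, z up along its axis.
- stopper_small: Red rubber stopper, the smaller of two: 29 mm across the top, 22 mm tall, standing wide end up; grips like a 29 mm cylinder; loose, 16 g. Origin: centre of its underside, z up along its axis.
- balance_weight: Plain steel balance weight: a cylinder 32 mm in diameter and 38 mm tall, with a narrow neck and a 20 mm knob above it, 56 mm tall in all; loose, 200 g. Origin: centre of its underside, z up along its axis.
- stopper_tray: Flat grey plastic tray, 66 x 116 mm, 9 mm high, floor 4 mm thick, with two square bays 5 mm deep side by side along its y: the larger, 58 x 58 mm, centred at y = +25 mm; the smaller, 46 x 46 mm, centred at y = -31 mm (both x = 0). It stands firm on the bench and cannot slide. Origin: centre of its underside; at yaw 0 its y axis (long side, where it has one) points to the robot's left and its x axis away from the robot.
- crucible_rack: Aluminium plate, 70 x 140 mm, 10 mm thick, with two equal round wells 44 mm in diameter and 5 mm deep (their floor is 5 mm above the bench), centred at x = 0, y = +36 mm and y = -36 mm; either crucible may take either well. It stands firm on the bench and cannot slide. Origin: centre of its underside; at yaw 0 its y axis (long side, where it has one) points to the robot's left and its x axis away from the robot.
- weight_block: Light wooden block, 80 x 80 mm, 10 mm thick, with one round well 50 mm in diameter and 5 mm deep (floor 5 mm above the bench) in its centre. It stands firm on the bench and cannot slide. Origin: centre of its underside; at yaw 0 its y axis (long side, where it has one) points to the robot's left and its x axis away from the robot.
- petri_dish: Bystander, to be left alone: clear petri dish with lid, 64 mm in diameter, 17 mm tall, behind the holders to the right. Origin: centre of its underside, z up along its axis.
- tape_roll: Bystander, to be left alone: roll of tan tape lying flat, 96 mm in diameter, 25 mm tall, behind the holders to the left. Origin: centre of its underside, z up along its axis.
There are look-alikes about, which are no part of the job. Leave any orange look-alike of the balance_weight alone. What is shaped like the stopper_large but blue is not meant.

How it is judged:
At the end, for the whole second after the job is handed in: Crucibles one in each rack well, large stopper in the large bay, small stopper in the small bay, weight in the block's well: each within 12 mm of its place's centre along both holder axes, height within 3 mm of the floor there, upright within 0.15 rad, released and at rest ((((x of crucible_open in the frame of crucible_rack between -0.012 and 0.012 m and y of crucible_open in the frame of crucible_rack between 0.024 and 0.048 m and z of crucible_open in the frame of crucible_rack between 0.002 and 0.008 m) and (x of crucible_lidded in the frame of crucible_rack between -0.012 and 0.012 m and y of crucible_lidded in the frame of crucible_rack between -0.048 and -0.024 m and z of crucible_lidded in the frame of crucible_rack between 0.002 and 0.008 m)) or ((x of crucible_open in the frame of crucible_rack between -0.012 and 0.012 m and y of crucible_open in the frame of crucible_rack between -0.048 and -0.024 m and z of crucible_open in the frame of crucible_rack between 0.002 and 0.008 m) and (x of crucible_lidded in the frame of crucible_rack between -0.012 and 0.012 m and y of crucible_lidded in the frame of crucible_rack between 0.024 and 0.048 m and z of crucible_lidded in the frame of crucible_rack between 0.002 and 0.008 m))) and x of stopper_large in the frame of stopper_tray between -0.012 and 0.012 m and y of stopper_large in the frame of stopper_tray between 0.013 and 0.037 m and z of stopper_large in the frame of stopper_tray between 0.001 and 0.007 m and x of stopper_small in the frame of stopper_tray between -0.012 and 0.012 m and y of stopper_small in the frame of stopper_tray between -0.043 and -0.019 m and z of stopper_small in the frame of stopper_tray between 0.001 and 0.007 m and x of balance_weight in the frame of weight_block between -0.012 and 0.012 m and y of balance_weight in the frame of weight_block between -0.012 and 0.012 m and z of balance_weight in the frame of weight_block between 0.002 and 0.008 m and angle between each of crucible_open, crucible_lidded, stopper_large, stopper_small, balance_weight's own z axis and vertical below 0.15 rad and linear speed of each of crucible_open, crucible_lidded, stopper_large, stopper_small, balance_weight below 0.02 m/s); the robot touches nothing.
It fails at once if the petri dish is moved more than 15 mm (distance of petri_dish from where it was at the start of the episode above 0.015 m).
It fails at once if the roll of tape is moved more than 15 mm (distance of tape_roll from where it was at the start of the episode above 0.015 m).
It also fails if it takes over 128 s, if anything falls off the work surface, if the arm or the gripper's body presses on something with over 40 N, if the wrist force passes 120 N, or if a joint passes its speed limit or range.

## Working session

There is one attempt and no reset: what is moved stays moved. The work goes in short steps, Python scripts to look and compute and a tool call to move; the robot and the scene stay as the last step left them, time stands still between calls to the robot, and variables do not carry over. Pictures are saved under pics/ and viewed, about 12 in all and at most 16, crops included, and the job is handed in when it is done.

Besides the shell and the picture viewer there is one more tool, called as name([rows], argument=value, ...), one row to a line, values as JSON. apply_moves: Moves the arm, as the interface text tells. Its arguments: {"type":"object","properties":{"moves":{"type":"array","items":{"type":"array","items":{"type":"number"}}}},"required":["moves"]}

```bash
ls; mkdir -p pics
python3 - <<'E'
from plant import manip
import cv2,numpy as np
np.set_printoptions(precision=4,suppress=True)
for n in("top","side"):
    cv2.imwrite(f"pics/{n}0.png",manip.grab_frame(n)); c=manip.calibration(n); print(n,c["mtx"],c["T"])
print(manip.calibration("wrist")); print(manip.tcp_to_tips); print(manip.state())
E
```

```text
pics
top [[473.144    0.     277.3466]
 [  0.     473.144  208.8495]
 [  0.       0.       1.    ]] [[ 0.0109 -0.9907  0.1358  0.431 ]
 [-0.9999 -0.0102  0.0064 -0.1809]
 [-0.0049 -0.1359 -0.9907  1.2683]
 [ 0.      0.      0.      1.    ]]
side [[495.0786   0.     276.3833]
 [  0.     495.0786 213.5339]
 [  0.       0.       1.    ]] [[-0.9999 -0.0052  0.0114  0.598 ]
 [-0.012   0.6468 -0.7626  0.5954]
 [-0.0034 -0.7627 -0.6468  0.6986]
 [ 0.      0.      0.      1.    ]]
{'mtx': array([[338.5028,   0.    , 277.8815],
       [  0.    , 338.5028, 202.2216],
       [  0.    ,   0.    ,   1.    ]]), 'T_tool_cam': array([[ 0.    ,  0.9539,  0.3   , -0.0769],
       [ 0.0012, -0.3   ,  0.9539, -0.1224],
       [ 1.    ,  0.0003, -0.0012, -0.0005],
       [ 0.    ,  0.    ,  0.    ,  1.    ]])}
0.019
{'time': 0.1, 'joint_pos': array([-1.445 ,  0.0533,  1.6142,  0.    ,  1.476 , -0.119 ]), 'joint_vel': array([ 0.0015,  0.0012, -0.0025,  0.0017,  0.0023, -0.0011]), 'joint_efforts': array([  0.0012, -39.4901, -37.1361,  -0.    ,   0.004 ,   0.    ]), 'tool_pos': array([ 0.1514, -0.6058,  0.2492]), 'tool_rot': array([ 0.0863, -0.0863,  0.7025, -0.7011]), 'contact_force': array([-0.3142, -0.2474,  0.3313]), 'ft_torque': array([-0.036 , -0.0807, -0.0173]), 'gripper_width': 0.9960457734125682}
```

View pics/top0.png

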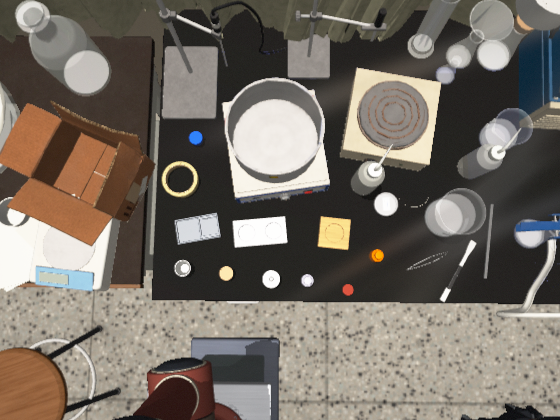

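View pics/side0.png

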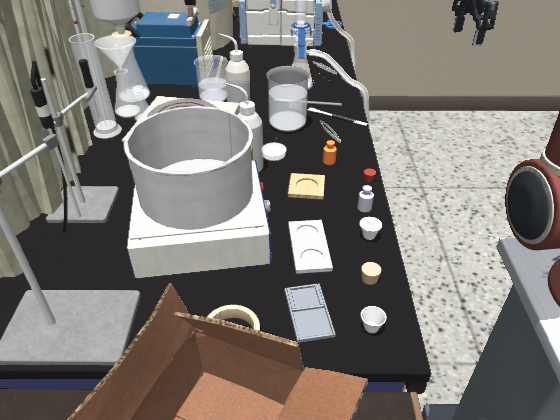

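Top view: the row runs open crucible (182,268), tan stopper (226,273), lidded crucible (271,279), steel weight (307,281) and red stopper (348,290). The holders are the tray (198,229), rack (260,232) and block (334,233). There are two look-alikes, an orange weight at (377,256) and a blue stopper at (196,138). The steel weight is the grey one at side (366,200), and the large stopper is the tan one. I'll measure these and make an enlarged crop.

```bash
cat > h.py <<'E'
from plant import manip
import cv2,numpy as np
from scipy.spatial.transform import Rotation as R
np.set_printoptions(precision=4,suppress=True)
def cam(n,st=None):
    c=manip.calibration(n)
    if n!="wrist": return c["mtx"],c["T"]
    T=np.eye(4); q=st["tool_rot"]; T[:3,:3]=R.from_quat([q[1],q[2],q[3],q[0]]).as_matrix(); T[:3,3]=st["tool_pos"]
    return c["mtx"],T@c["T_tool_cam"]
def ray(C,p):
    K,T=C; d=T[:3,:3]@np.linalg.inv(K)@[p[0],p[1],1]; return T[:3,3],d/np.linalg.norm(d)
def onz(C,p,z):
    o,d=ray(C,p); return o+d*(z-o[2])/d[2]
def tri(C1,p1,C2,p2):
    o1,d1=ray(C1,p1); o2,d2=ray(C2,p2)
    s,t=np.linalg.lstsq(np.c_[d1,-d2],o2-o1,rcond=None)[0]
    a,b=o1+s*d1,o2+t*d2; return (a+b)/2,np.linalg.norm(a-b)
def proj(C,P):
    K,T=C; p=K@(T[:3,:3].T@(np.asarray(P)-T[:3,3])); return p[:2]/p[2]
def blob(im,seed,r,thr=70):
    x,y=map(int,seed); x0,y0=max(x-r,0),max(y-r,0)
    m=(im[y0:y+r,x0:x+r].max(2)>thr).astype(np.uint8)
    n,l,s,c=cv2.connectedComponentsWithStats(m)
    # component nearest the seed
    i=min(range(1,n),key=lambda i:np.hypot(*(c[i]-[x-x0,y-y0]))-0.02*s[i,4])
    return c[i]+[x0,y0],s[i]+[x0,y0,0,0,0],(l==i),(x0,y0)
E
python3 - <<'E'
from h import *
a,b=cv2.imread("pics/top0.png"),cv2.imread("pics/side0.png")
A,B=cam("top"),cam("side")
S=dict(open=((182,268),(373,320)),tan=((226,273),(371,273)),lid=((271,279),(371,229)),wt=((307,281),(366,200)),red=((348,290),(370,175)),
 tray=((198,229),(308,311)),rack=((260,232),(310,246)),block=((334,233),(307,186)))
for k,(p,q) in S.items():
    r=18 if k in("open","tan","lid","wt","red") else 40
    c1,s1,_,_=blob(a,p,r); c2,s2,_,_=blob(b,q,r if r<20 else 45)
    P,e=tri(A,c1,B,c2); print(k,c1,s1[2:],c2,s2[2:],"tri",P,round(e,4),"r",np.hypot(*P[:2]),"onz",onz(A,c1,.01 if r>20 else .02))
t=cv2.resize(a[240:300,160:400],None,fx=3.3,fy=3.3,interpolation=2); u=cv2.resize(b[150:340,290:400],None,fx=3,fy=3,interpolation=2)
o=np.zeros((600,792,3),np.uint8); o[:198]=t[:,:792]; v=cv2.rotate(b[140:340,280:400],0); v=cv2.resize(v,None,fx=3.3,fy=3.3,interpolation=2); o[200:200+v.shape[0],:v.shape[1]]=v[:400]; cv2.imwrite("pics/crop1.png",o)
E
```

```text
open [181.9215 267.7975] [ 17  18 242] [372.6118 317.9963] [ 27  27 541] tri [0.4444 0.0738 0.0275] 0.0016 r 0.450495676256903 onz [0.4437 0.0755 0.02  ]
tan [225.5876 272.9774] [ 14  15 177] [370.423 272.389] [ 21  23 383] tri [ 0.4321 -0.0392  0.0177] 0.0012 r 0.43388372594350993 onz [ 0.4315 -0.0393  0.02  ]
lid [270.5842 278.7778] [ 18  19 279] [369.8367 226.6709] [ 23  24 398] tri [ 0.4185 -0.1575  0.0262] 0.0014 r 0.4471924700794959 onz [ 0.4178 -0.1572  0.02  ]
wt [306.9149 280.0851] [ 13  13 141] [365.3898 198.6751] [ 17  27 354] tri [ 0.4159 -0.2519  0.0238] 0.0007 r 0.48619175460549946 onz [ 0.4155 -0.252   0.02  ]
red [347.4052 289.4052] [ 12  12 116] [368.8873 174.3028] [ 13  14 142] tri [ 0.3929 -0.3585  0.0124] 0.001 r 0.5318729575303175 onz [ 0.3926 -0.3573  0.02  ]
tray [196.9196 228.2125] [  47   33 1120] [301.6529 320.7431] [  73   73 2826] tri [ 0.557   0.0459 -0.0189] 0.0103 r 0.5588395401817867 onz [0.5492 0.0415 0.01  ]
rack [259.3402 231.4897] [  56   32 1505] [309.3226 246.4805] [  45   55 1925] tri [ 0.5427 -0.125   0.0009] 0.0004 r 0.5569318636312577 onz [ 0.5421 -0.1254  0.01  ]
block [333.7334 232.7002] [ 34  34 994] [306.1207 185.714 ] [ 38  27 895] tri [ 0.5419 -0.3245  0.0036] 0.0008 r 0.6316619064297195 onz [ 0.541  -0.3237  0.01  ]
```

View pics/crop1.png

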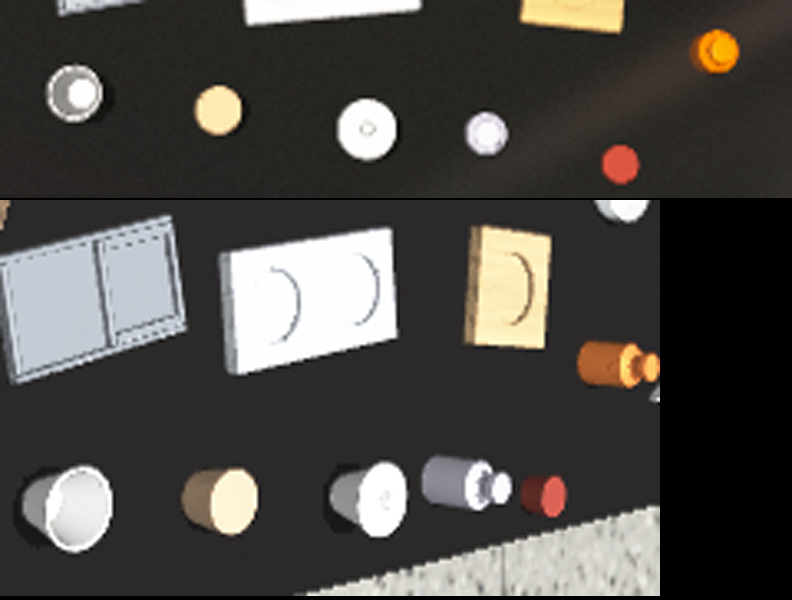

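The crop confirms the identities: the grey weight (not the orange one), and the tan and red stoppers. The blue stopper is far behind. Next I'll check the tool axes.

Run:
```python
from h import *
s=manip.state();K,T=cam("wrist",s); q=s["tool_rot"]
M=R.from_quat([q[1],q[2],q[3],q[0]]).as_matrix(); print(M); print(T)
# tool x, z expressed in world when j1 gives base heading; target tcp
print(M.T@(np.array([.45,-.10,.25])-s["tool_pos"])*1000)
```

```text
[[-0.9702 -0.0002  0.2424]
 [-0.2424  0.0019 -0.9702]
 [-0.0002 -1.     -0.0019]]
[[ 0.2423 -0.9253 -0.2916  0.226 ]
 [-0.9702 -0.2321 -0.0697 -0.5869]
 [-0.0032  0.2998 -0.954   0.3716]
 [ 0.      0.      0.      1.    ]]
[-412.2705    0.0672 -418.3768]
```

apply_moves([
  [-1,-29.1,0,-31.7,0,0,0],
  [-1,-29.1,0,-31.7,0,0,0],
  [-1,-29.1,0,-31.7,0,0,0],
  [-1,-29.1,0,-31.7,0,0,0],
  [-1,-29.1,0,-31.7,0,0,0],
  [-1,-29.1,0,-31.7,0,0,0],
  [-1,-29.1,0,-31.7,0,0,0],
  [-1,-29.1,0,-31.7,0,0,0],
  [-1,-29.1,0,-31.7,0,0,0],
  [-1,-29.1,0,-31.7,0,0,0],
  [-1,-29.1,0,-31.7,0,0,0],
  [-1,-29.1,0,-31.7,0,0,0],
  [-1,-29.1,0,-31.7,0,0,0],
  [-1,-29.1,0,-31.7,0,0,0],
  [-1,-29.1,0,-31.7,0,0,0],
  [-1,-29.1,0,-31.7,0,0,0],
])

```text
time: 1.7
tool_pos: [0.4806, 0.0005, 0.25]
tool_rot: [-0.086, 0.087, -0.702, 0.702]
contact_force: [0.1, -0.7, -0.0]
gripper_width: 1.001
```

apply_moves([
  [-1,0,0,0,0,-8.44,0],
  [-1,0,0,0,0,-8.44,0],
  [-1,0,0,0,0,-8.44,0],
  [-1,0,0,0,0,-8.44,0],
  [-1,0,0,0,0,-8.44,0],
  [-1,0,0,0,0,-8.44,0],
  [-1,0,0,0,0,-8.44,0],
  [-1,0,0,0,0,-8.44,0],
  [-1,0,0,0,0,-8.44,0],
  [-1,0,0,0,0,0,0],
  [-1,0,0,0,0,0,0],
])

```text
time: 2.8
tool_pos: [0.48, -0.0014, 0.2499]
tool_rot: [0.499, -0.499, 0.501, -0.501]
contact_force: [-0.3, 0.4, 0.3]
gripper_width: 1.004
```

Run:
```python
from h import *
import pickle
s=manip.state(); im=manip.grab_frame("wrist"); cv2.imwrite("pics/w1.png",im); pickle.dump(s,open("w1.pkl","wb"))
q=s["tool_rot"];print(s["time"],s["joint_pos"],s["tool_pos"]);print(R.from_quat([q[1],q[2],q[3],q[0]]).as_matrix())
```

```text
2.8 [-0.1581 -0.3052  1.9396  0.      1.5079 -0.1548] [ 0.48   -0.0014  0.2499]
[[-0.0033 -0.0007  1.    ]
 [-1.      0.0001 -0.0033]
 [-0.0001 -1.     -0.0007]]
```

View pics/w1.png

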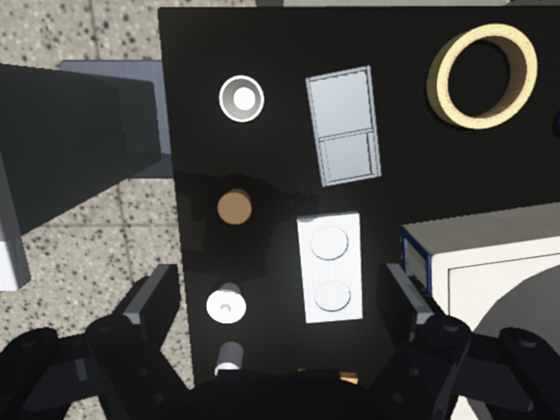

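The wrist view shows the open crucible (241,99), tan stopper (235,207), lidded crucible (226,306), tray (343,126) and rack (330,267). I'll shift 160 mm to the right for the second view.

apply_moves([
  [-1,40,0,0,0,0,0],
  [-1,40,0,0,0,0,0],
  [-1,40,0,0,0,0,0],
  [-1,40,0,0,0,0,0],
  [-1,0,0,0,0,0,0],
  [-1,0,0,0,0,0,0],
])

```text
time: 3.45
tool_pos: [0.48, -0.1619, 0.2501]
tool_rot: [0.499, -0.499, 0.501, -0.501]
contact_force: [0.4, -0.4, -1.0]
gripper_width: 1.002
```

Run:
```python
from h import *
import pickle
s=manip.state(); im=manip.grab_frame("wrist"); cv2.imwrite("pics/w2.png",im); pickle.dump(s,open("w2.pkl","wb"));print(s["tool_pos"])
C1=cam("wrist",pickle.load(open("w1.pkl","rb")));C2=cam("wrist",s)
P=dict(open=[.444,.075,.033],tan=[.432,-.039,.028],lid=[.418,-.1573,.033],wt=[.4155,-.252,.05],red=[.393,-.358,.02],tray=[.553,.043,.01],rack=[.5425,-.125,.01],block=[.5415,-.324,.01])
for k,p in P.items(): print(k,proj(C1,p).round(),proj(C2,p).round())
```

```text
[ 0.48   -0.1619  0.2501]
open [240.  97.] [ 233. -108.]
tan [233. 209.] [226.  45.]
lid [225. 307.] [217. 171.]
wt [225. 383.] [217. 262.]
red [216. 427.] [208. 329.]
tray [347. 129.] [357. -51.]
rack [331. 272.] [337. 136.]
block [324. 401.] [328. 300.]
```

View pics/w2.png

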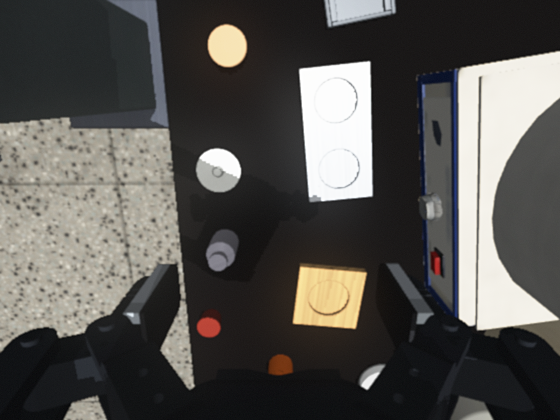

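w2 agrees with the predictions: lidded crucible (218,170), weight (221,250), red stopper (208,327), rack (337,131), block (329,297). Now I'll measure the holders from their corners and the objects from their top faces, using two views each.

Run:
```python
from h import *
import pickle
C={"top":cam("top"),"w1":cam("wrist",pickle.load(open("w1.pkl","rb"))),"w2":cam("wrist",pickle.load(open("w2.pkl","rb"))),"side":cam("side")}
I={"top":cv2.imread("pics/top0.png"),"side":cv2.imread("pics/side0.png"),"w1":cv2.imread("pics/w1.png"),"w2":cv2.imread("pics/w2.png")}
def rect(n,seed,r,thr):
    _,_,m,(x0,y0)=blob(I[n],seed,r,thr)
    m=cv2.morphologyEx(m.astype(np.uint8),cv2.MORPH_CLOSE,np.ones((5,5)))
    c=cv2.findContours(m,0,2)[0]; c=max(c,key=cv2.contourArea)
    return cv2.boxPoints(cv2.minAreaRect(c))+[x0,y0]
H=dict(tray=[("top",(198,229),30,90),("w1",(343,126),68,90)],rack=[("top",(260,232),34,130),("w1",(330,267),70,130),("w2",(337,131),75,130)],block=[("top",(334,233),22,100),("w2",(329,297),38,90)])
Z=dict(tray=.009,rack=.01,block=.01)
for k,v in H.items():
    allw={}
    for n,*a in v:
        w=np.array([onz(C[n],p,Z[k]) for p in rect(n,*a)])
        c=w.mean(0); o=np.argsort(np.arctan2(*(w-c)[:,1::-1].T)); w=w[o]; allw[n]=w
        e=[w[1]-w[0],w[2]-w[1]]; e.sort(key=lambda t:np.linalg.norm(t)); L=e[1]; L=L*np.sign(L[1])
        print(k,n,"centre",c[:2],"size",[np.linalg.norm(t).round(4) for t in e],"yaw",np.degrees(np.arctan2(-L[0],L[1])).round(1))
    n1,n2=v[0][0],v[-1][0]
    if k=="rack": n1,n2="w1","w2"
    Pz=[tri(C[n1],proj(C[n1],allw[n1].mean(0)),C[n2],proj(C[n2],allw[n2].mean(0)))]
    print("   height tri",Pz)
def ctr(n,seed,r,thr):
    _,_,m,(x0,y0)=blob(I[n],seed,r,thr)
    c=max(cv2.findContours(m.astype(np.uint8),0,2)[0],key=cv2.contourArea); return np.array(cv2.minAreaRect(c)[0])+[x0,y0]
O=dict(open=[("w1",(241,99),28,90),("top",(182,268),14,70)],tan=[("w2",(227,46),28,150),("top",(226,273),14,70)],lid=[("w2",(218,170),28,60),("top",(271,279),14,70)],red=[("w2",(208,327),16,110),("top",(348,290),14,70)])
for k,v in O.items():
    p=[ctr(*a) for a in v]; print(k,p,tri(C[v[0][0]],p[0],C[v[1][0]],p[1]))
# well rims and knobs by hand-read pixels
print("lid knob",tri(C["w1"],(226,308),C["w2"],(217,173)))
print("wt knob",tri(C["w2"],(217,260),C["top"],(307,281)))
for n,p in[("w1",(329,242)),("w1",(333,295)),("w2",(336,100)),("w2",(339,168)),("w2",(329,297))]: print("well",n,onz(C[n],p,.01))
```

```text
tray top centre [0.5495 0.0415] size [np.float64(0.0678), np.float64(0.1178)] yaw 10.7
tray w1 centre [0.5516 0.0435] size [np.float64(0.0723), np.float64(0.1172)] yaw 13.8
   height tri [(array([0.5511, 0.0427, 0.0052]), np.float64(0.002642415587835491))]
rack top centre [ 0.5427 -0.1259] size [np.float64(0.0726), np.float64(0.1426)] yaw 5.6
rack w1 centre [ 0.5444 -0.1233] size [np.float64(0.0785), np.float64(0.1416)] yaw 8.5
rack w2 centre [ 0.5449 -0.124 ] size [np.float64(0.0801), np.float64(0.1421)] yaw 9.0
   height tri [(array([ 0.5449, -0.1242,  0.0085]), np.float64(0.0005058454573280018))]
block top centre [ 0.5411 -0.3239] size [np.float64(0.0833), np.float64(0.0834)] yaw -5.2
block w2 centre [ 0.5419 -0.3205] size [np.float64(0.0862), np.float64(0.0924)] yaw 84.1
   height tri [(array([ 0.5423, -0.3245,  0.004 ]), np.float64(0.0013370353852580669))]
open [array([241.,  98.]), array([182. , 267.5])] (array([0.4442, 0.0743, 0.0259]), np.float64(0.00043444173191892546))
tan [array([226.75,  45.25]), array([225.5, 273. ])] (array([ 0.4315, -0.0385,  0.02  ]), np.float64(0.0011619137768745778))
lid [array([217.75, 169.75]), array([270.5, 279. ])] (array([ 0.4173, -0.1572,  0.0266]), np.float64(0.00014559929262961165))
red [array([208.5, 326.5]), array([347.5, 289.5])] (array([ 0.3925, -0.3582,  0.0157]), np.float64(0.00041231142482767906))
lid knob (array([ 0.4183, -0.1591,  0.0333]), np.float64(0.0012884157622698124))
wt knob (array([ 0.414 , -0.251 ,  0.0458]), np.float64(0.001196744976596808))
well w1 [ 0.5391 -0.0863  0.01  ]
well w1 [ 0.5469 -0.157   0.01  ]
well w2 [ 0.5397 -0.0884  0.01  ]
well w2 [ 0.5464 -0.1592  0.01  ]
well w2 [ 0.5422 -0.3202  0.01  ]
```

Positions agree to about 3 mm. The wrist pair puts the rack top at 8.5 mm, against 10 mm in the text. The top/wrist height estimates run 5–7 mm low because silhouette centres sit below the rims, so I'll confirm heights on the first grasp. Next I'll check the tray bays and the hotplate clearance.

Run:
```python
from h import *
import pickle
C1=cam("wrist",pickle.load(open("w1.pkl","rb")));C2=cam("wrist",pickle.load(open("w2.pkl","rb")));A=cam("top")
for p in[(342,103),(350,158)]: print("bay",onz(C1,p,.006))
print("knob/bluecorner",tri(C1,(403,227),C2,(420,76)),tri(A,(236,195),C2,(420,76)))
im=manip.grab_frame("side");cv2.imwrite("pics/s1.png",im)
for y in(.0673,.0115):print(proj(C1,[.55,y,.005]))
```

```text
bay [0.5467 0.069  0.006 ]
bay [0.5584 0.0114 0.006 ]
knob/bluecorner (array([ 0.6212, -0.0658,  0.0149]), np.float64(0.00015530137680638652)) (array([ 0.6506, -0.0582, -0.058 ]), np.float64(0.00767447942547263))
[344.947  104.6378]
[342.0935 157.8038]
```

apply_moves([
  [-1,-1,30,-15.5,0,0,0],
  [-1,-1,40,-15.5,0,0,0],
  [-1,-1,40,-15.5,0,0,0],
  [-1,-1,40,-15.5,0,0,0],
  [-1,0,0,0,0,0,0],
  [-1,0,0,0,0,0,0],
])

```text
time: 4.15
tool_pos: [0.4186, -0.1566, 0.1007]
tool_rot: [0.5, -0.5, 0.5, -0.5]
contact_force: [0.0, -0.2, 1.1]
gripper_width: 1.0
```

Run:
```python
from h import *
s=manip.state();C=cam("wrist",s);im=manip.grab_frame("wrist");cv2.imwrite("pics/w3.png",im);print(s["tool_pos"],proj(C,[.4178,-.1575,.043]),proj(C,[.4178,-.1575,.033]))
s0=manip.grab_frame("side");cv2.imwrite("pics/s2.png",s0)
```

```text
[ 0.4186 -0.1566  0.1007] [276.462  238.2299] [276.5341 231.6181]
```

View pics/w3.png

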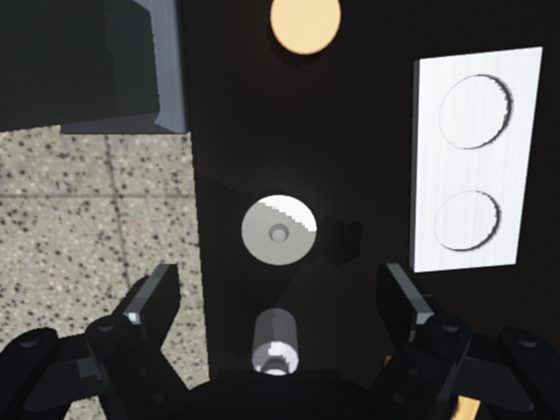

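w3 shows the lidded crucible's knob at (279,232) and lid centre at (279,229), within 2–3 mm of the prediction and centred between the jaws. I'll nudge slightly, descend and grip.

apply_moves([
  [-1,-1.5,20,0.5,0,0,0],
  [-1,0,20,0,0,0,0],
  [-1,0,20,0,0,0,0],
  [-1,0,12,0,0,0,0],
  [-1,0,0,0,0,0,0],
  [1,0,0,0,0,0,0],
  [1,0,0,0,0,0,0],
  [1,0,0,0,0,0,0],
  [1,0,0,0,0,0,0],
  [1,0,0,0,0,0,0],
  [1,0,0,0,0,0,0],
  [1,0,0,0,0,0,0],
  [1,0,0,0,0,0,0],
])

```text
time: 5.55
tool_pos: [0.4196, -0.1565, 0.0299]
tool_rot: [-0.5, 0.5, -0.499, 0.501]
contact_force: [-1.4, 1.0, 5.9]
gripper_width: 0.439
```

Run:
```python
from h import *
im=manip.grab_frame("side");w=manip.grab_frame("wrist")
o=np.hstack([cv2.resize(im[170:290,310:430],(400,400),interpolation=2),cv2.resize(w[200:420,170:390],(400,400))]);cv2.imwrite("pics/c2.png",o)
```

```text
(no output)
```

View pics/c2.png

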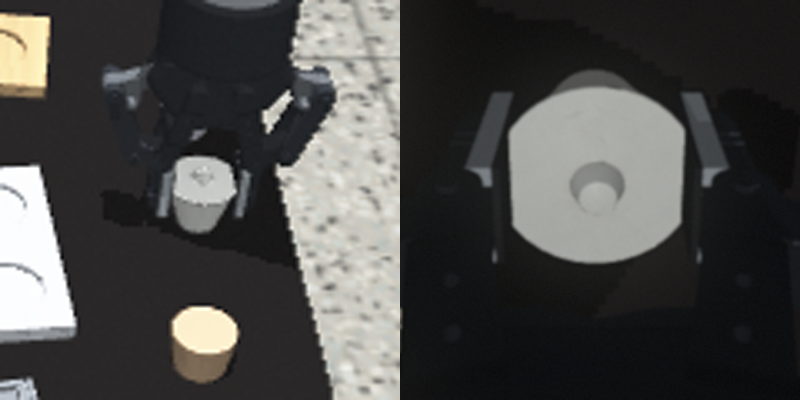

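Gripped upright and centred (opening 0.44). Lift and carry it to the right well.

apply_moves([
  [1,0,-15,0,0,0,0],
  [1,0,-25,0,0,0,0],
  [1,0,-25,0,0,0,0],
  [1,0,-15,10,0,0,0],
  [1,1,0,25,0,0,0],
  [1,1,0,30,0,0,0],
  [1,1,0,30,0,0,0],
  [1,0.5,0,22,0,0,0],
  [1,0,0,10,0,0,0],
  [1,0,0,0,0,0,0],
  [1,0,20,0,0,0,0],
  [1,0,20,0,0,0,0],
  [1,0,15,0,0,0,0],
  [1,0,0,0,0,0,0],
  [1,0,0,0,0,0,0],
])

```text
time: 7.15
tool_pos: [0.5452, -0.1594, 0.0533]
tool_rot: [0.5, -0.5, 0.5, -0.5]
contact_force: [0.6, 0.7, -0.1]
gripper_width: 0.445
```

Run:
```python
from h import *
s=manip.state();print(s["tool_pos"],s["contact_force"])
im=manip.grab_frame("side");w=manip.grab_frame("wrist")
o=np.hstack([cv2.resize(im[150:290,250:390],(400,400),interpolation=2),cv2.resize(w[60:420,100:460],(400,400))]);cv2.imwrite("pics/c3.png",o)
```

```text
[ 0.5452 -0.1594  0.0533] [ 0.5712  0.6882 -0.0588]
```

View pics/c3.png

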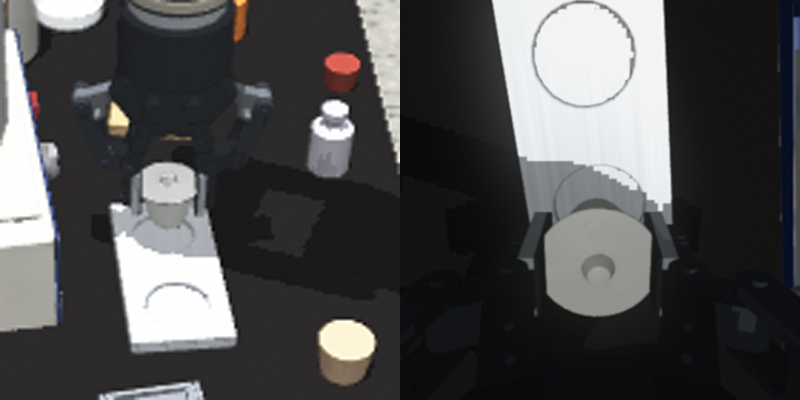

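The crucible hangs above the right well. I'll check both wells from here.

Run:
```python
from h import *
s=manip.state();C=cam("wrist",s)
print(onz(C,(264.7,107.7),.01),onz(C,(280,208.5),.01))
```

```text
[ 0.5403 -0.0878  0.01  ] [ 0.5476 -0.1383  0.01  ]
```

apply_moves([
  [1,0.5,8,1.5,0,0,0],
  [1,0,6,0,0,0,0],
  [1,0,3,0,0,0,0],
  [1,0,0,0,0,0,0],
  [1,0,0,0,0,0,0],
])

```text
time: 7.75
tool_pos: [0.5472, -0.1599, 0.0361]
tool_rot: [0.5, -0.5, 0.5, -0.5]
contact_force: [0.8, -0.0, -0.5]
gripper_width: 0.444
```

apply_moves([
  [-0.4,0,0,0,0,0,0],
  [-0.4,0,0,0,0,0,0],
  [-0.4,0,0,0,0,0,0],
  [-0.4,0,0,0,0,0,0],
  [-0.4,0,0,0,0,0,0],
  [-0.4,0,-15,0,0,0,0],
  [-0.4,0,-25,0,0,0,0],
  [-0.4,0,-25,0,0,0,0],
  [-0.4,0,0,0,0,0,0],
])

```text
time: 8.65
tool_pos: [0.5503, -0.1612, 0.107]
tool_rot: [-0.501, 0.499, -0.497, 0.503]
contact_force: [1.2, 1.1, 1.2]
gripper_width: 0.702
```

apply_moves([
  [-0.5,-24.2,0,-23.2,0,0,0],
  [-0.5,-24.2,0,-23.2,0,0,0],
  [-0.5,-24.2,0,-23.2,0,0,0],
  [-0.5,-24.2,0,-23.2,0,0,0],
  [-0.5,-24.2,0,-23.2,0,0,0],
  [-0.5,0,0,0,0,0,0],
  [-0.5,0,0,0,0,0,0],
  [-0.5,0,0,0,0,0,0],
])

```text
time: 9.45
tool_pos: [0.432, -0.0395, 0.1018]
tool_rot: [-0.5, 0.5, -0.5, 0.501]
contact_force: [0.3, 0.9, 0.2]
gripper_width: 0.751
```

Run:
```python
from h import *
s=manip.state();C=cam("wrist",s);w=manip.grab_frame("wrist");cv2.imwrite("pics/w4.png",w);im=manip.grab_frame("side")
hsv=cv2.cvtColor(w,cv2.COLOR_BGR2HSV);m=cv2.inRange(hsv,(8,60,60),(28,255,255));m[300:]=0
c=max(cv2.findContours(m,0,2)[0],key=cv2.contourArea);(p,r)=cv2.minEnclosingCircle(c)
print(s["tool_pos"],p,r,onz(C,p,.028),proj(C,[.4315,-.0387,.028]))
cv2.imwrite("pics/c4.png",np.hstack([cv2.resize(im[130:340,250:460],(400,400),interpolation=2),cv2.resize(w[0:420,70:490],(400,400))]))
```

```text
[ 0.432  -0.0395  0.1018] (278.4648132324219, 221.0778045654297) 31.115798950195312 [ 0.4325 -0.0359  0.028 ] [276.8361 225.3569]
```

View pics/c4.png

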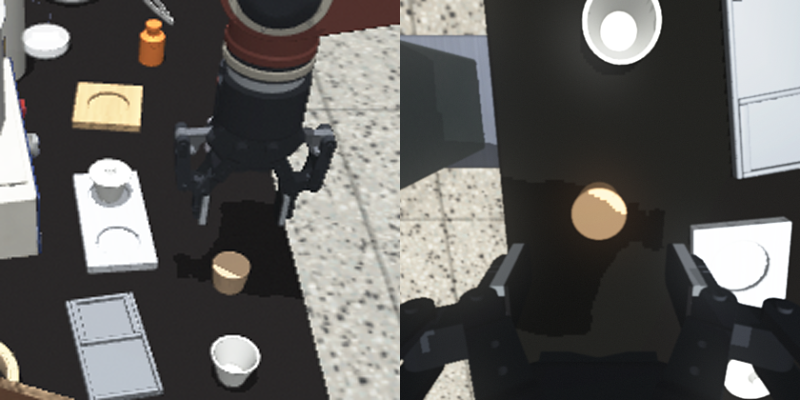

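The lidded crucible sits upright in its well, and the tan stopper is centred between the jaws. Grip it and carry it over the large bay.

apply_moves([
  [-0.5,-2,20,0.5,0,0,0],
  [-0.5,0,25,0,0,0,0],
  [-0.5,0,20,0,0,0,0],
  [-0.5,0,11,0,0,0,0],
  [-0.5,0,0,0,0,0,0],
  [1,0,0,0,0,0,0],
  [1,0,0,0,0,0,0],
  [1,0,0,0,0,0,0],
  [1,0,0,0,0,0,0],
  [1,0,0,0,0,0,0],
  [1,0,0,0,0,0,0],
  [1,0,0,0,0,0,0],
])

```text
time: 10.75
tool_pos: [0.4332, -0.0373, 0.0269]
tool_rot: [-0.501, 0.499, -0.499, 0.501]
contact_force: [-0.5, 0.6, 5.3]
gripper_width: 0.403
```

apply_moves([
  [1,0,-15,0,0,0,0],
  [1,0,-25,0,0,0,0],
  [1,0,-25,0,0,0,0],
  [1,-21,0,22.7,0,0,0],
  [1,-21,0,22.7,0,0,0],
  [1,-21,0,22.7,0,0,0],
  [1,-21,0,22.7,0,0,0],
  [1,-21,0,22.7,0,0,0],
  [1,0,0,0,0,0,0],
  [1,0,20,0,0,0,0],
  [1,0,20,0,0,0,0],
  [1,0,0,0,0,0,0],
  [1,0,0,0,0,0,0],
])

```text
time: 12.05
tool_pos: [0.5445, 0.0678, 0.05]
tool_rot: [0.5, -0.5, 0.5, -0.5]
contact_force: [-0.0, -0.2, 0.3]
gripper_width: 0.408
```

Run:
```python
from h import *
s=manip.state();C=cam("wrist",s);w=manip.grab_frame("wrist");im=manip.grab_frame("side")
print(s["tool_pos"])
for z in (.009,):
  for xy in[(.546,.068),(.557,.0125)]: print(proj(C,[*xy,z]))
cv2.imwrite("pics/c5.png",np.hstack([cv2.resize(im[230:360,250:380],(400,400),interpolation=2),cv2.resize(w[20:420,80:480],(400,400))]))
```

```text
[0.5445 0.0678 0.05  ]
[280.7783 248.882 ]
[299.6217 336.6005]
```

View pics/c5.png

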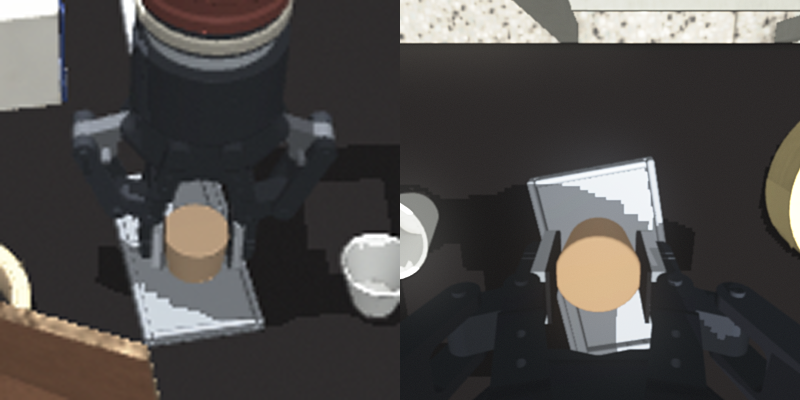

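Run:
```python
from h import *
s=manip.state();C=cam("wrist",s)
a,b=onz(C,(210,202),.009),onz(C,(334,178),.009);d=(b-a)/np.linalg.norm(b-a);n=np.array([d[1],-d[0],0])
print(a,b,np.linalg.norm(b-a),np.degrees(np.arctan2(d[1],d[0])),"large",(a+b)/2+.033*n,"small",(a+b)/2+.089*n)
```

```text
[0.5113 0.0936 0.009 ] [0.574  0.1061 0.009 ] 0.06389521576547766 11.277366367202697 large [0.5491 0.0675 0.009 ] small [0.5601 0.0126 0.009 ]
```

apply_moves([
  [1,0,8,3,0,0,0],
  [1,0,7,0,0,0,0],
  [1,0,4,0,0,0,0],
  [1,0,0,0,0,0,0],
  [1,0,0,0,0,0,0],
  [-0.4,0,0,0,0,0,0],
  [-0.4,0,0,0,0,0,0],
  [-0.4,0,0,0,0,0,0],
  [-0.4,0,0,0,0,0,0],
  [-0.4,0,0,0,0,0,0],
  [-0.4,0,-15,0,0,0,0],
  [-0.4,0,-25,0,0,0,0],
  [-0.4,0,-25,0,0,0,0],
  [-0.4,0,0,0,0,0,0],
])

```text
time: 13.55
tool_pos: [0.5517, 0.0681, 0.1019]
tool_rot: [-0.502, 0.498, -0.498, 0.502]
contact_force: [0.2, -0.6, 0.5]
gripper_width: 0.703
```

apply_moves([
  [-0.6,-2,0,-26,0,0,0],
  [-0.6,-2,0,-26,0,0,0],
  [-0.6,-2,0,-26,0,0,0],
  [-0.6,-1,0,-25.5,0,0,0],
  [-0.6,0,0,0,0,0,0],
  [-0.6,0,0,0,0,0,0],
])

```text
time: 14.15
tool_pos: [0.4447, 0.0751, 0.0964]
tool_rot: [-0.5, 0.5, -0.5, 0.5]
contact_force: [0.8, 0.7, 0.3]
gripper_width: 0.806
```

Run:
```python
from h import *
s=manip.state();C=cam("wrist",s);w=manip.grab_frame("wrist");im=manip.grab_frame("side")
print(s["tool_pos"],proj(C,[.4442,.0745,.033]))
p,st,_,_=blob(w,(277,225),60,60);p=st[:2]+st[2:4]/2;print(p,st,onz(C,p,.031))
cv2.imwrite("pics/c6.png",np.hstack([cv2.resize(im[200:350,260:410],(400,400),interpolation=2),cv2.resize(w[20:420,80:480],(400,400))]))
```

```text
[0.4447 0.0751 0.0964] [276.7959 233.9778]
[278.5 234. ] [ 242  200   73   68 3908] [0.4452 0.0736 0.031 ]
```

View pics/c6.png

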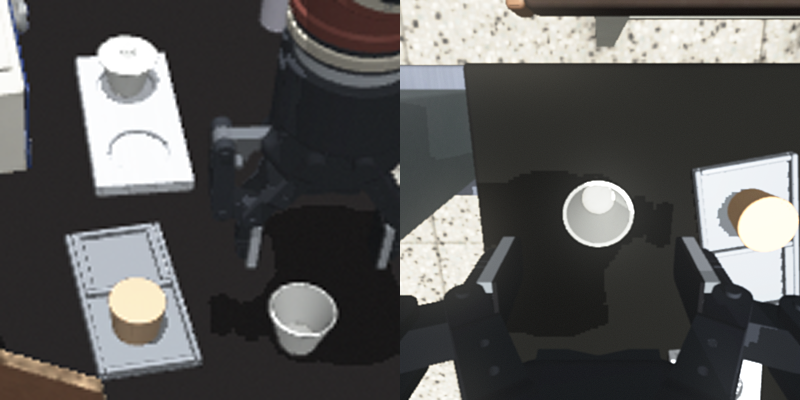

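The tan stopper sits flat in the large bay, and the open crucible is centred at (279,234), giving (0.445, 0.074). Grip it and carry it to the left well.

apply_moves([
  [-0.6,0.5,20,0,0,0,0],
  [-0.6,0,20,0,0,0,0],
  [-0.6,0,18,0,0,0,0],
  [-0.6,0,10,0,0,0,0],
  [-0.6,0,0,0,0,0,0],
  [1,0,0,0,0,0,0],
  [1,0,0,0,0,0,0],
  [1,0,0,0,0,0,0],
  [1,0,0,0,0,0,0],
  [1,0,0,0,0,0,0],
  [1,0,0,0,0,0,0],
  [1,0,0,0,0,0,0],
  [1,0,0,0,0,0,0],
])

```text
time: 15.55
tool_pos: [0.4459, 0.0746, 0.0298]
tool_rot: [-0.501, 0.499, -0.499, 0.501]
contact_force: [-2.0, -0.4, 6.4]
gripper_width: 0.44
```

apply_moves([
  [1,0,-15,0,0,0,0],
  [1,0,-25,0,0,0,0],
  [1,0,-30,0,0,0,0],
  [1,27,0,15.9,0,0,0],
  [1,27,0,15.9,0,0,0],
  [1,27,0,15.9,0,0,0],
  [1,27,0,15.9,0,0,0],
  [1,27,0,15.9,0,0,0],
  [1,27,0,15.9,0,0,0],
  [1,0,0,0,0,0,0],
  [1,0,25,0,0,0,0],
  [1,0,20,0,0,0,0],
  [1,0,10,0,0,0,0],
  [1,0,0,0,0,0,0],
  [1,0,0,0,0,0,0],
])

```text
time: 17.05
tool_pos: [0.5404, -0.0872, 0.0439]
tool_rot: [0.5, -0.5, 0.5, -0.5]
contact_force: [-0.1, -0.1, -0.9]
gripper_width: 0.444
```

apply_moves([
  [1,0.5,5,0,0,0,0],
  [1,0,3,0,0,0,0],
  [1,0,0,0,0,0,0],
  [1,0,0,0,0,0,0],
  [-0.4,0,0,0,0,0,0],
  [-0.4,0,0,0,0,0,0],
  [-0.4,0,0,0,0,0,0],
  [-0.4,0,0,0,0,0,0],
  [-0.4,0,0,0,0,0,0],
  [-0.4,0,-15,0,0,0,0],
  [-0.4,0,-30,0,0,0,0],
  [-0.4,0,-35,0,0,0,0],
  [-0.4,0,0,0,0,0,0],
])

```text
time: 18.35
tool_pos: [0.5442, -0.0891, 0.1226]
tool_rot: [-0.502, 0.498, -0.496, 0.504]
contact_force: [1.3, -0.7, 0.8]
gripper_width: 0.699
```

apply_moves([
  [-0.5,27.3,0,-21,0,0,0],
  [-0.5,27.3,0,-21,0,0,0],
  [-0.5,27.3,0,-21,0,0,0],
  [-0.5,27.3,0,-21,0,0,0],
  [-0.5,27.3,0,-21,0,0,0],
  [-0.5,27.3,0,-21,0,0,0],
  [-0.5,0,0,0,0,0,0],
  [-0.5,0,0,0,0,0,0],
])

```text
time: 19.15
tool_pos: [0.4139, -0.252, 0.1157]
tool_rot: [-0.5, 0.499, -0.5, 0.501]
contact_force: [-0.0, -1.1, -0.7]
gripper_width: 0.749
```

Run:
```python
from h import *
s=manip.state();C=cam("wrist",s);w=manip.grab_frame("wrist");im=manip.grab_frame("side")
print(s["tool_pos"],proj(C,[.415,-.2515,.056]),proj(C,[.415,-.2515,.038]))
cv2.imwrite("pics/c7.png",np.hstack([cv2.resize(im[150:350,250:450],(400,400),interpolation=2),cv2.resize(w[20:420,80:480],(400,400))]))
```

```text
[ 0.4139 -0.252   0.1157] [279.56   234.6807] [279.4193 223.564 ]
```

View pics/c7.png

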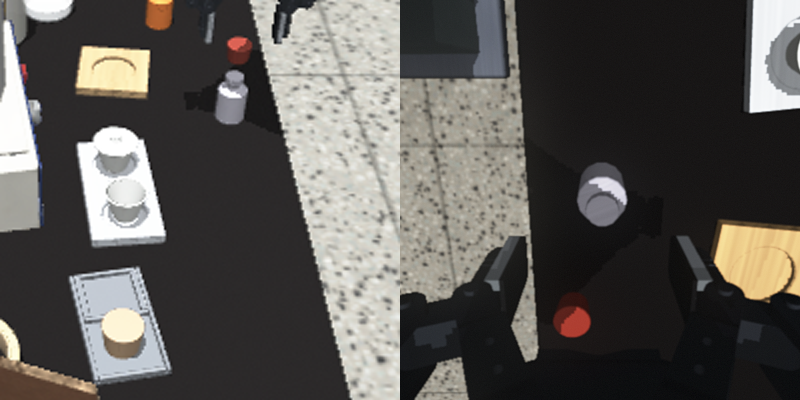

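Both crucibles sit upright in their wells. The steel weight's knob is at (282,228), within 3 mm of the prediction. Grip it and carry it over the block.

apply_moves([
  [-0.5,-2,25,1,0,0,0],
  [-0.5,0,25,0,0,0,0],
  [-0.5,0,25,0,0,0,0],
  [-0.5,0,14,0,0,0,0],
  [-0.5,0,0,0,0,0,0],
  [1,0,0,0,0,0,0],
  [1,0,0,0,0,0,0],
  [1,0,0,0,0,0,0],
  [1,0,0,0,0,0,0],
  [1,0,0,0,0,0,0],
  [1,0,0,0,0,0,0],
  [1,0,0,0,0,0,0],
  [1,0,0,0,0,0,0],
])

```text
time: 20.55
tool_pos: [0.4164, -0.2507, 0.0281]
tool_rot: [-0.5, 0.5, -0.499, 0.501]
contact_force: [0.1, 0.4, 6.1]
gripper_width: 0.354
```

apply_moves([
  [1,0,-15,0,0,0,0],
  [1,0,-25,0,0,0,0],
  [1,0,-25,0,0,0,0],
  [1,14.4,0,25.3,0,0,0],
  [1,14.4,0,25.3,0,0,0],
  [1,14.4,0,25.3,0,0,0],
  [1,14.4,0,25.3,0,0,0],
  [1,14.4,0,25.3,0,0,0],
  [1,0,0,0,0,0,0],
  [1,0,20,0,0,0,0],
  [1,0,20,0,0,0,0],
  [1,0,0,0,0,0,0],
  [1,0,0,0,0,0,0],
])

```text
time: 21.85
tool_pos: [0.5405, -0.321, 0.0505]
tool_rot: [0.5, -0.5, 0.501, -0.499]
contact_force: [0.2, 0.6, -1.7]
gripper_width: 0.354
```

Run:
```python
from h import *
s=manip.state();C=cam("wrist",s);w=manip.grab_frame("wrist");im=manip.grab_frame("side")
print(s["tool_pos"],proj(C,[.5415,-.3225,.01]), "sidewell", proj(cam("side"),[.5415,-.3225,.01]))
cv2.imwrite("pics/c8.png",np.hstack([cv2.resize(im[130:230,250:350],(400,400),interpolation=2),cv2.resize(w[100:400,130:430],(400,400))]))
```

```text
[ 0.5405 -0.321   0.0505] [279.7981 252.3608] sidewell [306.6158 184.0439]
```

View pics/c8.png

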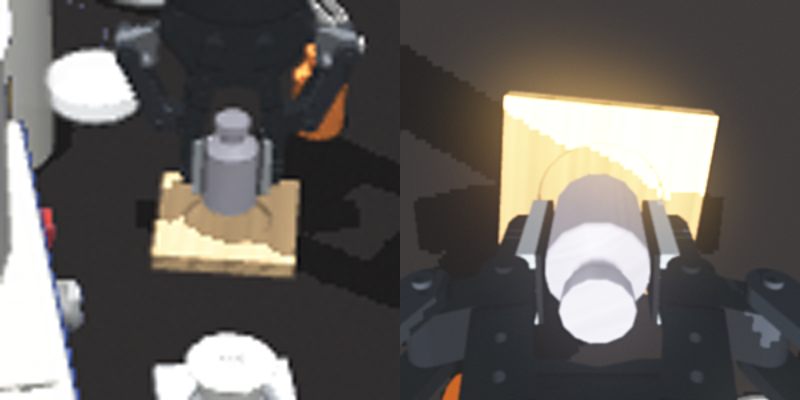

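Run:
```python
from h import *
s=manip.state();C=cam("wrist",s);print(onz(C,(280,210),.01)-[0,.025,0]);a=[onz(C,(130+(x-400)*.75,100+y*.75),.01) for x,y in((505,92),(718,114))];print(a,np.linalg.norm(a[0]-a[1]))
d=(a[1]-a[0])/np.linalg.norm(a[1]-a[0]);print((a[0]+a[1])/2+.04*np.array([d[1],-d[0],0]))
```

```text
[ 0.543  -0.3256  0.01  ]
[array([ 0.5077, -0.2792,  0.01  ]), array([ 0.5875, -0.2876,  0.01  ])] 0.08020925476034177
[ 0.5434 -0.3232  0.01  ]
```

apply_moves([
  [1,2.5,7,2,0,0,0],
  [1,0,6,0,0,0,0],
  [1,0,4,0,0,0,0],
  [1,0,0,0,0,0,0],
  [1,0,0,0,0,0,0],
  [-0.3,0,0,0,0,0,0],
  [-0.3,0,0,0,0,0,0],
  [-0.3,0,0,0,0,0,0],
  [-0.3,0,0,0,0,0,0],
  [-0.3,0,0,0,0,0,0],
  [-0.3,0,-15,0,0,0,0],
  [-0.3,0,-30,0,0,0,0],
  [-0.3,0,-35,0,0,0,0],
  [-0.3,0,0,0,0,0,0],
])

```text
time: 23.35
tool_pos: [0.547, -0.3268, 0.1223]
tool_rot: [-0.501, 0.499, -0.496, 0.504]
contact_force: [0.7, -0.9, 1.7]
gripper_width: 0.651
```

Run:
```python
from h import *
s=manip.state();print(s["tool_pos"]);w=manip.grab_frame("wrist");C=cam("wrist",s)
m=cv2.inRange(cv2.cvtColor(w,cv2.COLOR_BGR2HSV),(0,120,60),(6,255,255))|cv2.inRange(cv2.cvtColor(w,cv2.COLOR_BGR2HSV),(172,120,60),(180,255,255))
for c in cv2.findContours(m,0,2)[0]:
    if cv2.contourArea(c)>80: p,r=cv2.minEnclosingCircle(c);print(p,r,onz(C,p,.02))
```

```text
[ 0.547  -0.3268  0.1223]
(64.0, 248.5) 21.360109329223633 [ 0.3935 -0.3552  0.02  ]
(450.5, 98.5) 17.564268112182617 [ 0.6578 -0.2516  0.02  ]
(459.90435791015625, 96.79130554199219) 21.4067325592041 [ 0.6637 -0.2506  0.02  ]
```

apply_moves([
  [-0.3,6.7,0,-30,0,0,0],
  [-0.3,6.7,0,-30,0,0,0],
  [-0.3,6.7,0,-30,0,0,0],
  [-0.3,6.7,0,-30,0,0,0],
  [-0.3,6.7,0,-30,0,0,0],
  [-0.3,0,20,0,0,0,0],
  [-0.3,0,0,0,0,0,0],
  [-0.3,0,0,0,0,0,0],
])

```text
time: 24.2
tool_pos: [0.3932, -0.3571, 0.0936]
tool_rot: [0.5, -0.5, 0.501, -0.499]
contact_force: [-0.2, 0.2, -0.5]
gripper_width: 0.65
```

Run:
```python
from h import *
s=manip.state();print(s["tool_pos"]);w=manip.grab_frame("wrist");C=cam("wrist",s);im=manip.grab_frame("side")
h=cv2.cvtColor(w,cv2.COLOR_BGR2HSV)
m=cv2.inRange(h,(0,120,60),(6,255,255))|cv2.inRange(h,(172,120,60),(180,255,255))
for c in cv2.findContours(m,0,2)[0]:
    if cv2.contourArea(c)>80: p,r=cv2.minEnclosingCircle(c);print(p,r,onz(C,p,.02))
cv2.imwrite("pics/c9.png",np.hstack([cv2.resize(im[100:300,250:450],(400,400),interpolation=2),cv2.resize(w[20:420,80:480],(400,400))]))
```

```text
[ 0.3932 -0.3571  0.0936]
(278.1211242675781, 222.2451934814453) 24.73130989074707 [ 0.3933 -0.354   0.02  ]
```

View pics/c9.png

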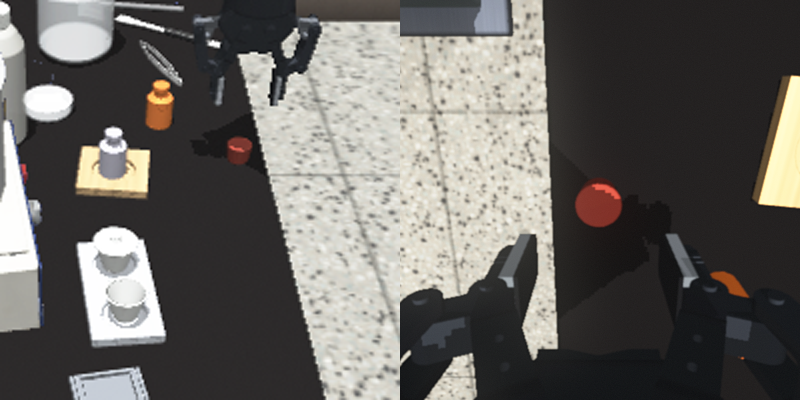

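The weight stands in its well, and the red stopper is at (278,222) between the jaws. The orange look-alike is clear. Grip the stopper, lift it and carry it to the small bay.

apply_moves([
  [-0.3,-1.5,20,0,0,0,0],
  [-0.3,0,20,0,0,0,0],
  [-0.3,0,16,0,0,0,0],
  [-0.3,0,10.5,0,0,0,0],
  [-0.3,0,0,0,0,0,0],
  [1,0,0,0,0,0,0],
  [1,0,0,0,0,0,0],
  [1,0,0,0,0,0,0],
  [1,0,0,0,0,0,0],
  [1,0,0,0,0,0,0],
  [1,0,0,0,0,0,0],
  [1,0,0,0,0,0,0],
])

```text
time: 25.5
tool_pos: [0.3945, -0.3572, 0.0294]
tool_rot: [-0.5, 0.5, -0.499, 0.501]
contact_force: [0.7, -0.3, 6.4]
gripper_width: 0.308
```

apply_moves([
  [1,0,-15,0,0,0,0],
  [1,0,-35,0,0,0,0],
  [1,0,-40,0,0,0,0],
  [1,-36.8,0,16.5,0,0,0],
  [1,-36.8,0,16.5,0,0,0],
  [1,-36.8,0,16.5,0,0,0],
  [1,-36.8,0,16.5,0,0,0],
  [1,-36.8,0,16.5,0,0,0],
  [1,-36.8,0,16.5,0,0,0],
  [1,-36.8,0,16.5,0,0,0],
  [1,-36.8,0,16.5,0,0,0],
  [1,-36.8,0,16.5,0,0,0],
  [1,-36.8,0,16.5,0,0,0],
  [1,0,0,0,0,0,0],
  [1,0,30,0,0,0,0],
  [1,0,25,0,0,0,0],
  [1,0,0,0,0,0,0],
  [1,0,0,0,0,0,0],
])

```text
time: 27.3
tool_pos: [0.5582, 0.0113, 0.063]
tool_rot: [0.5, -0.5, 0.5, -0.5]
contact_force: [-0.4, -0.2, 1.1]
gripper_width: 0.31
```

Run:
```python
from h import *
s=manip.state();C=cam("wrist",s);w=manip.grab_frame("wrist");im=manip.grab_frame("side")
print(s["tool_pos"],proj(C,[.5585,.0125,.004]))
cv2.imwrite("pics/c10.png",np.hstack([cv2.resize(im[240:360,250:370],(400,400),interpolation=2),cv2.resize(w[20:420,80:480],(400,400))]))
```

```text
[0.5582 0.0113 0.063 ] [278.3745 234.0552]
```

View pics/c10.png

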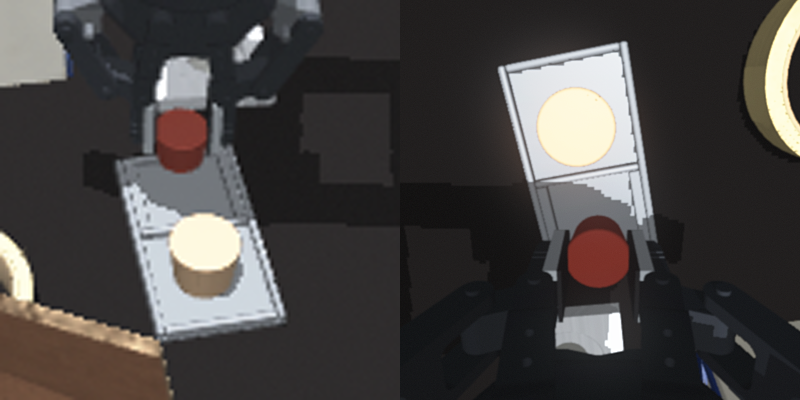

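Run:
```python
from h import *
s=manip.state();C=cam("wrist",s)
a,b=onz(C,(181,88),.009),onz(C,(306,63),.009);d=(b-a)/np.linalg.norm(b-a);n=np.array([d[1],-d[0],0])
print(np.linalg.norm(b-a),np.degrees(np.arctan2(d[1],d[0])),"large",(a+b)/2+.033*n,"small",(a+b)/2+.089*n)
m,r=onz(C,(217,202),.009),onz(C,(319,184),.009);print("divider mid",(m+r)/2,(m+r)/2-.5*(m-m)+.0255*n)
```

```text
0.06307745193179032 10.529107359255404 large [0.5487 0.0658 0.009 ] small [0.559  0.0107 0.009 ]
divider mid [0.5543 0.038  0.009 ] [0.559  0.0129 0.009 ]
```

apply_moves([
  [1,0,14,1,0,0,0],
  [1,0,11,0,0,0,0],
  [1,0,5,0,0,0,0],
  [1,0,0,0,0,0,0],
  [1,0,0,0,0,0,0],
  [-0.3,0,0,0,0,0,0],
  [-0.3,0,0,0,0,0,0],
  [-0.3,0,0,0,0,0,0],
  [-0.3,0,0,0,0,0,0],
  [-0.3,0,0,0,0,0,0],
  [-0.3,0,-15,0,0,0,0],
  [-0.3,0,-30,0,0,0,0],
  [-0.3,0,-40,0,0,0,0],
  [-0.3,0,-50,0,0,0,0],
])

```text
time: 28.8
tool_pos: [0.5583, 0.0119, 0.1684]
tool_rot: [0.499, -0.501, 0.501, -0.499]
contact_force: [0.7, -0.6, -0.9]
gripper_width: 0.654
```

apply_moves([
  [-0.3,40,0,-25,0,0,0],
  [-0.3,40,0,-25,0,0,0],
  [-0.3,40,0,-25,0,0,0],
  [-0.3,40,0,-25,0,0,0],
  [-0.3,40,0,-25,0,0,0],
  [-0.3,0,0,0,0,0,0],
  [-0.3,0,0,0,0,0,0],
  [-0.3,0,0,0,0,0,0],
  [-0.3,0,0,0,0,0,0],
])

```text
time: 29.7
tool_pos: [0.4352, -0.1873, 0.1681]
tool_rot: [0.501, -0.5, 0.499, -0.5]
contact_force: [0.3, 0.1, -1.0]
gripper_width: 0.652
```

Run:
```python
from h import *
s=manip.state();print(s["time"],s["tool_pos"])
t=manip.grab_frame("top");im=manip.grab_frame("side");A=cam("top");B=cam("side")
hs=cv2.cvtColor(im,cv2.COLOR_BGR2HSV);ht=cv2.cvtColor(t,cv2.COLOR_BGR2HSV)
for n,lo,hi,z,tg in(("red",(0,120,60),(6,255,255),.026,(.559,.0118)),("tan",(8,60,60),(28,255,255),.032,(.548,.0675))):
    q=proj(A,[*tg,z]);x,y=map(int,q);r=10;m=cv2.inRange(ht[y-r:y+r,x-r:x+r],lo,hi);M=cv2.moments(m,True)
    if M["m00"]:print(n,onz(A,(M["m10"]/M["m00"]+x-r,M["m01"]/M["m00"]+y-r),z-.003),"target",tg,M["m00"])
cv2.imwrite("pics/c11.png",np.hstack([cv2.resize(im[140:350,250:410],(400,525),interpolation=2),cv2.resize(t[150:300,150:390],(400,250),interpolation=2).repeat(1,0) if False else cv2.copyMakeBorder(cv2.resize(t[200:300,160:320],(400,250),interpolation=2),0,275,0,0,0)]))
```

```text
29.7 [ 0.4352 -0.1873  0.1681]
red [0.5585 0.0115 0.023 ] target (0.559, 0.0118) 89.0
tan [0.5466 0.0647 0.029 ] target (0.548, 0.0675) 149.0
```

View pics/c11.png

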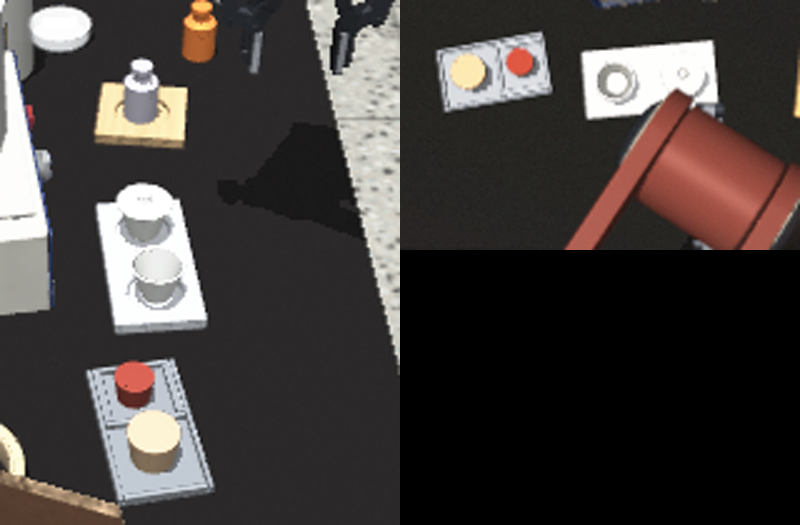

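Everything is in its holder and upright: the side view shows the red stopper at crop (134,383), tan (154,440), both crucibles on the rack and the weight on the block. One last numeric check of those three, then I'll hand in.

Run:
```python
from h import *
A,B=cam("top"),cam("side");t=manip.grab_frame("top");im=manip.grab_frame("side")
# knob tops / rims read from c11: side crop scale 2.5 from (250,140); top crop scale 2.5 from (160,200)
S=lambda u,v:(250+u/2.5,140+v/2.5)
for n,p,z,tg in(("wt knob",S(141,67),.061,(.5425,-.3235)),("lid rim",S(145,200),.038,(.547,-.160)),("open rim",S(157,266),.038,(.540,-.088)),("red top",S(134,377),.026,(.559,.0118)),("tan top",S(154,430),.032,(.548,.068))):
    print(n,onz(B,p,z),"target",tg)
```

```text
wt knob [ 0.544  -0.3188  0.061 ] target (0.5425, -0.3235)
lid rim [ 0.5452 -0.1637  0.038 ] target (0.547, -0.16)
open rim [ 0.5388 -0.0869  0.038 ] target (0.54, -0.088)
red top [0.559  0.0138 0.026 ] target (0.559, 0.0118)
tan top [0.5473 0.0656 0.032 ] target (0.548, 0.068)
```

All are within 5 mm at the expected heights, so I'm handing in.

```bash
python3 -c "
from plant import manip
print(manip.job_done())"
```

```text
the job is handed in; nothing more can be done
None
```

All five things are in their holders, upright and let go, and I handed the job in at about 30 s; no verdict was reported.

- **Placement:** the lidded crucible is in the rack's right well and the open one in its left well. The tan stopper is in the large bay, the red stopper in the small bay, and the steel weight in the block.
- **Last checks:** seen from the side camera, all five are within about 5 mm of their place centres (limit 12 mm). The weight is furthest off at about 5 mm along y, and the lidded crucible about 4 mm. Those figures assume the resting heights. I did not measure final heights or tilt; the pictures show everything upright and seated.
- **Left alone:** I reached for neither look-alike, the petri dish nor the tape, and the arm worked clear of all four. I did not measure the dish or tape again at the end.
- **Disagreement:** heights from pairing two cameras came out mostly 5–10 mm below the given sizes, probably because I used outline centres rather than rims. Two wrist views put the rack top at 8.5 mm, against 10 mm given. I set the grasp heights from the given sizes, and all five grips held.

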